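# Put the labware away in its trays

### The arm

A 7-joint arm with a two-finger parallel gripper is mounted at the origin on the work surface. World frame = base frame: x ahead of the robot, y to its left, z up, the work surface at z = 0. Lengths are in m, angles in rad, forces in N, time in s.
With the tool pointing down it reaches from about 0.425 to 1.025 m from the base axis. Payload 9.4 kg.
Tool frame: the origin (TCP) lies between the finger pads; the fingertips stand arm.tips_ahead ahead of it and the grasp point (between the pads) lies 3 mm ahead of it (arm.tips_ahead is the distance from the TCP to the fingertips, in m); z points along the fingers, x is the direction in which the jaws open and shut, and the axes are right-handed (so a half turn about z gives the same grasp; the last joint's range is limited). The gripper opens to 93 mm and grips with 3 to 60 N. Pads are 15 mm wide; open, the fingers measure 128 mm over their backs; the gripper's body (75 mm by 188 mm) begins 65 mm behind the grasp point.
Start: joints at [-1.398, 0.599, -0.003, 1.599, 0.002, 0.943, -0.08], TCP at [0.179, 0.702, 0.241] pointing down, gripper open.
Joint ranges: [-2.57, 2.57], [-0.35, 1.97], [-1.29, 1.29], [0.11, 2.56], [-1.05, 4.19], [0.11, 1.86], [-2.63, 2.63]. Speed limits (rad/s): [2.22, 2.22, 3.01, 3.01, 3.14, 3.14, 3.14].

### API

Orientations are given as a 3x3 rotation matrix whose columns are the frame's x, y, z axes.
In Python, from plant import arm gives the robot as it stands. The module is installed in compiled form; this text tells all that it offers.
- The arm moves only by the shell command python3 -m jog 'ROWS' [FORCE]. ROWS is a JSON object of lists of equal length, an entry for each row: "jaw": the closure, from 0 (fully open) to 1 (shut); "travel": the shift along the world's x, y, z in m, a list of three; "angular": the turn, a rotation vector about the world's x, y, z in degrees, a list of three. In form: {"jaw": [jaw, ...], "travel": [[x, y, z], ...], "angular": [[rx, ry, rz], ...]}. A call has 1 to 8 rows; each row shifts and turns the commanded pose from where the row before left it; what a row does not reach is not made up. A row lasts 1/10 s, in which the tool goes at most 50 mm and 8.59 degrees, less where a joint would pass 70% of its speed; a pose out of reach is approached as far as the arm can. A call is refused whole if a number of a shift passes 0.05 or a number of a turn 8.59, either way. A call with a gripper value outside its range is refused whole. The fingers move at their own pace and stop on an object; FORCE is the grip in N (left out, the last holds). Time passes only in rows, so rows that do not move let the fingers close. It gives the time, the measured TCP pose, the force and the opening at its end, in the units of the state.
- arm.get_obs(): the state, without advancing time (a new reading comes with each control period).
- arm.snapshot(name): name is "scene" or "top"; returns (picture, depth): 420x560x3 uint8, blue, green, red; 420x560 float32, m along the optical axis (not along the pixel's ray), 0 where there is no reading.
- arm.camera_params(name): a dict with "fovy" (degrees; the focal length in pixels is half the picture's height over the tangent of half this angle, whatever the lens; pixels are square), "cx", "cy" (the principal point, pixels), "camera_from_world" (4x4, takes a point from world to camera coordinates). Camera axes: x right, y down, z forward; pixel columns grow to the right and rows downward; lengths in m; the calibration is good to about 2 mm. A picture is of the moment at which its call begins. camera_params takes no time and is no camera call.
- arm.finish_job(): hands the job in, once; it reports no verdict.
The state is a dict: "time_s": time; "joints": joint angles; "joint_velocities": joint speeds; "joint_torque": joint torques, N m; "tool_pos": TCP position; "orientation": TCP orientation; "force": force on the tool from outside, world axes, zero at the start; "torque": the same for the moment, N m; "gripper_width": finger opening in m.
Only numpy, scipy, OpenCV 4.12 (cv2) and the standard library are available. Lean on these libraries where they do the work, as an engineer would, in place of code of your own. Each camera call takes 0.05 s, during which the arm holds its last target. There are 200 camera calls.

### The job

Put away the mixed labware standing on the bench pad: the two amber bottles go into the deep divided tray with the smaller bays, the two wide jars into the shallow divided tray with the larger bays, and the oblong tube box into the undivided tray. One item to a bay, each standing upright and flat on the tray floor. Carry them upright, set them down rather than dropping them, and leave the glass flask and the tape roll where they stand.

Things in the scene. Friction and masses are not known exactly. Their poses are not given: they have to be found in the camera images.
- bottle_a_mid (a point): Small round amber glass reagent bottle standing on the bench, white screw cap, paper band; 46 mm diameter up to 66 mm, then a shoulder to the cap (29 mm wide, from 78 mm up to the top at 95 mm); about 0.18 kg. The point is its centre, half-way up (47.5 mm above its underside); z up its axis. The two bottles are alike and either may take either bay.
- bottle_b_mid (a point): Small round amber glass reagent bottle standing on the bench, white screw cap, paper band; 46 mm diameter up to 66 mm, then a shoulder to the cap (29 mm wide, from 78 mm up to the top at 95 mm); about 0.18 kg. The point is its centre, half-way up (47.5 mm above its underside); z up its axis. The two bottles are alike and either may take either bay.
- jar_a_mid (a point): Low wide round jar, white body with a black screw lid of the same diameter; 58 mm diameter, 58 mm high, straight-sided; about 0.13 kg. The point is its centre, half-way up (29 mm above its underside); z up its axis. The two jars are alike and either may take either bay.
- jar_b_mid (a point): Low wide round jar, white body with a black screw lid of the same diameter; 58 mm diameter, 58 mm high, straight-sided; about 0.13 kg. The point is its centre, half-way up (29 mm above its underside); z up its axis. The two jars are alike and either may take either bay.
- tube_box_mid (a point): Oblong pale cardboard tube box with eight black tube caps (2 by 4) showing on its top, which stand 3 mm proud; 48 mm along its x, 84 mm along its y, 55 mm high; about 0.11 kg. The point is its centre, half-way up (27.5 mm above its underside); z up.
- bottle_tray: Open grey plastic tray. Its origin is the centre of its underside, which lies on the bench; z up. Fixed to the bench. Walls and floor 4 mm thick. The deep divided tray with the smaller bays: 70 mm along x, 136 mm along y, walls 28 mm high; one dividing wall across the middle makes two square bays, each 62 by 62 mm, centred at y = +33 and y = -33 mm on its x = 0 line.
- jar_tray: Open grey plastic tray. Its origin is the centre of its underside, which lies on the bench; z up. Fixed to the bench. Walls and floor 4 mm thick. The shallow divided tray with the larger bays: 86 mm along x, 168 mm along y, walls 16 mm high; one dividing wall across the middle makes two square bays, each 78 by 78 mm, centred at y = +41 and y = -41 mm on its x = 0 line.
- box_tray: Open grey plastic tray. Its origin is the centre of its underside, which lies on the bench; z up. Fixed to the bench. Walls and floor 4 mm thick. The shallow undivided tray: 80 mm along x, 116 mm along y, walls 16 mm high; its single oblong bay, 72 mm along x by 108 mm along y, is centred on the origin.
- flask: Bystander: conical glass flask, 72 mm diameter at the foot, 108 mm high, standing beyond the trays. Origin at the centre of its underside.
- tape_roll: Bystander: roll of yellow tape lying flat, 68 mm diameter, 22 mm high, beyond the trays. Origin at the centre of its underside.
Things that resemble listed ones, but are neither listed nor needed, are in the scene too. What is shaped like the part that bears tube_box_mid but pink or red is not meant. What is shaped like the box_tray but green or red is not meant.

How it is judged:
By the outcome, as a careful person would: the job done as asked, in the order asked, and still so for the second after the job is handed in, with the robot touching nothing.
It also fails if it takes over 136 s, if anything falls off the work surface, if the arm or the gripper's body presses on something with over 40 N, if the wrist force passes 120 N, or if a joint passes its speed limit or range.

## Working session

There is one attempt and no reset: what is moved stays moved. The work goes in short steps, Python scripts to look and compute and a shell command to move; the robot and the scene stay as the last step left them, time stands still between calls to the robot, and variables do not carry over. Pictures are saved under pics/ and viewed, about 12 in all and at most 16, crops included, and the job is handed in when it is done.

```bash
mkdir -p pics; python3 - <<'E'
from plant import arm
import cv2,numpy as np
print(arm.tips_ahead, arm.get_obs())
for n in("scene","top"):
    p,d=arm.snapshot(n); cv2.imwrite(f"pics/{n}0.png",p); np.save(f"{n}0.npy",d)
    print(arm.camera_params(n))
E
```

```text
0.022 {'time_s': 0.0, 'joints': array([-1.39768947,  0.60013222, -0.00252802,  1.60010915,  0.00179138,
        0.94293519, -0.07984084]), 'joint_velocities': array([-1.76450973e-03, -4.97163337e-05,  6.55010685e-04,  8.22104368e-05,
        1.74995755e-04, -8.15236225e-04, -2.07633139e-05]), 'joint_torque': array([ 1.24123872e-04, -7.65062499e+01,  1.49746243e+00, -2.52335840e+01,
       -5.24188578e-02,  1.72978838e-02,  1.83306656e-04]), 'tool_pos': array([0.17914114, 0.70204785, 0.23976245]), 'orientation': array([[ 2.47216619e-01,  9.68960207e-01, -2.47462115e-04],
       [ 9.68958958e-01, -2.47216700e-01, -1.56233325e-03],
       [-1.57501552e-03,  1.46454111e-04, -9.99998749e-01]]), 'force': array([0.03906908, 0.25098047, 0.35687518]), 'torque': array([-0.01926032,  0.05286747,  0.05203759]), 'gripper_width': 0.09297780237872284}
{'fovy': 45.09351476116648, 'cx': 283.13755377414765, 'cy': 211.06427542835115, 'camera_from_world': array([[ 0.83298221,  0.55323459,  0.00849217, -0.47232597],
       [ 0.39494103, -0.58375687, -0.7094008 , -0.10621468],
       [-0.3875077 ,  0.59427216, -0.70475413,  1.65362037],
       [ 0.        ,  0.        ,  0.        ,  1.        ]])}
{'fovy': 46.192581049412986, 'cx': 273.0714066279518, 'cy': 200.38520216712254, 'camera_from_world': array([[ 0.01263067, -0.99990452, -0.0056049 ,  0.06041079],
       [-0.99279667, -0.01187259, -0.11922166,  0.50962367],
       [ 0.11914374,  0.00707038, -0.99285184,  1.37593364],
       [ 0.        ,  0.        ,  0.        ,  1.        ]])}
```

View pics/scene0.png

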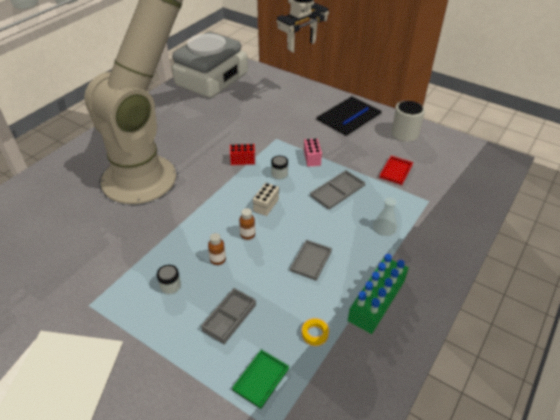

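View pics/top0.png

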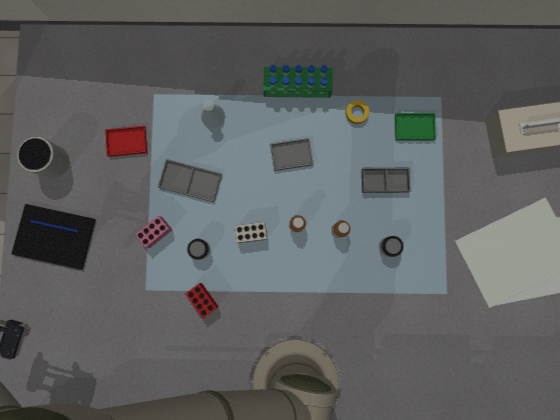

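The pictures show two amber bottles at top-view (298,224) and (342,229), jars at (198,249) and (393,246), and the pale box at (251,232). The jar tray is around (190,181), the bottle tray (386,181) and the box tray (292,155). The red and pink boxes and the red and green trays are decoys. I'll measure from depth next.

```bash
cat > h.py <<'E'
from plant import arm
import cv2,numpy as np
def cloud(name,d):
    c=arm.camera_params(name);f=210/np.tan(np.radians(c["fovy"]/2))
    v,u=np.mgrid[:420,:560]
    P=np.stack([(u-c["cx"])/f*d,(v-c["cy"])/f*d,d],-1)
    T=c["camera_from_world"]
    return (P-T[:3,3])@T[:3,:3]
E
python3 - <<'E'
from h import *
p=cv2.imread("pics/top0.png");d=np.load("top0.npy");W=cloud("top",d)
Z=W[...,2]
print("bench z",np.median(Z[260:285,240:340]),np.median(Z[105:130,160:190]),np.median(Z[260:285,410:440]))
m=((Z>.012)&(d>0)).astype(np.uint8); m[300:]=0; m[:90]=0
n,l,s,c=cv2.connectedComponentsWithStats(m)
for i in range(1,n):
    if s[i,4]<60: continue
    q=W[l==i]; zt=np.percentile(q[:,2],97)
    t=q[q[:,2]>zt-.008][:,:2].astype(np.float32)
    (cx,cy),r=cv2.minEnclosingCircle(t); R=cv2.minAreaRect(q[:,:2].astype(np.float32)*1000)
    print(np.round(c[i]),s[i,4],"ztop %.3f"%zt,"circ %.4f %.4f r%.4f"%(cx,cy,r),"med",t.mean(0).round(4),"rect",np.round(R[0],1),np.round(R[1],1),round(R[2],1))
C=cv2.resize(p[130:270,140:430],None,fx=2.75,fy=2.75,interpolation=cv2.INTER_CUBIC);cv2.imwrite("pics/c1.png",C)
# ortho from scene
E
```

```text
bench z 0.0008076605430350329 0.0007619216443423541 0.00023097991875478793
[301.  91.] 156 ztop 0.062 circ 0.8264 -0.0011 r0.0978 med [ 0.826  -0.0088] rect [830.8  -1.3] [198.   14.3] 89.9
[212. 114.] 466 ztop 0.111 circ 0.7634 0.2492 r0.0173 med [0.7626 0.2482] rect [758.4 246.6] [63.  67.3] 21.6
[357. 111.] 311 ztop 0.028 circ 0.7765 -0.1784 r0.0345 med [ 0.7766 -0.1787] rect [ 777.  -177.7] [65.6 67. ] 63.8
[525. 130.] 3225 ztop 0.106 circ 0.7311 -0.6401 r0.0794 med [ 0.7175 -0.6639] rect [ 717.1 -655.8] [122.4 187. ] 8.7
[415. 126.] 208 ztop 0.021 circ 0.7367 -0.3493 r0.0686 med [ 0.7336 -0.3464] rect [ 735.6 -349.6] [ 80.5 117.6] 0.5
[123. 128.] 67 ztop 0.021 circ 0.7136 0.5093 r0.0514 med [0.7184 0.5131] rect [720.  510.6] [ 16.9 102.9] 13.0
[127. 147.] 137 ztop 0.022 circ 0.6807 0.5001 r0.0685 med [0.6635 0.4965] rect [681.1 501.6] [ 80.4 117.1] 7.2
[ 42. 157.] 1555 ztop 0.117 circ 0.6185 0.7169 r0.0503 med [0.619 0.717] rect [619.1 716.8] [100.8  98.4] 54.8
[295. 141.] 61 ztop 0.021 circ 0.6776 0.0076 r0.0470 med [0.6862 0.0059] rect [686.8   7.4] [93.9 20.9] 89.1
[304. 162.
[... 741 characters left out ...]
 [441.7  -2.7] [43.  45.2] 45.9
[153. 232.] 624 ztop 0.062 circ 0.4146 0.4030 r0.0470 med [0.4152 0.4042] rect [414.8 403.7] [49.  85.1] 40.8
[341. 229.] 250 ztop 0.098 circ 0.4297 -0.1255 r0.0141 med [ 0.4293 -0.1252] rect [ 429.  -124.5] [44.5 44.6] 63.1
[251. 232.] 538 ztop 0.063 circ 0.4164 0.1280 r0.0467 med [0.4171 0.1285] rect [416.9 128.1] [48.6 84.6] 7.7
[392. 246.] 405 ztop 0.063 circ 0.3828 -0.2675 r0.0289 med [ 0.3829 -0.2673] rect [ 383.2 -266.2] [55.3 56.4] 53.0
[199. 249.] 375 ztop 0.064 circ 0.3680 0.2738 r0.0290 med [0.3679 0.274 ] rect [368.  273.2] [55.7 56.8] 25.3
[199. 293.] 288 ztop 0.063 circ 0.2407 0.2702 r0.0327 med [0.2462 0.2718] rect [237.7 269.4] [56.  48.3] 36.9
```

View pics/c1.png

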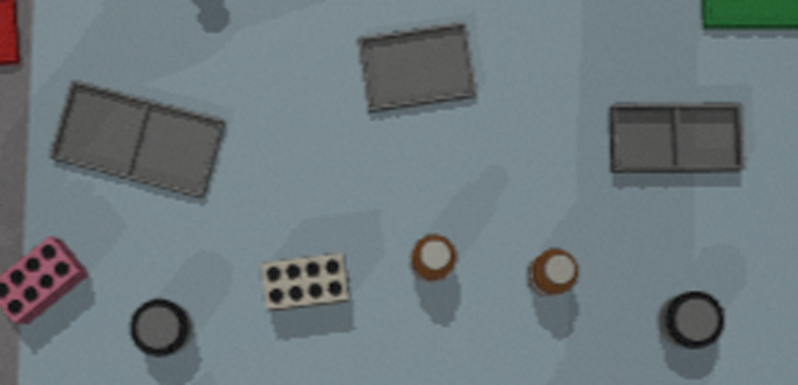

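The crop shows all three trays empty and each item standing clear. I'll refine the tray poses and cross-check against the scene camera.

```bash
python3 - <<'E'
from h import *
out={}
for n in("top","scene"):
    W=cloud(n,np.load(n+"0.npy")).reshape(-1,3)
    def near(x,y,r,z0,z1):
        return W[(np.hypot(W[:,0]-x,W[:,1]-y)<r)&(W[:,2]>z0)&(W[:,2]<z1)]
    for nm,x,y,r,z0 in(("bottle_tray",.573,-.2585,.09,.015),("jar_tray",.57,.325,.11,.010),("box_tray",.656,.015,.085,.010)):
        q=near(x,y,r,z0,.04); 
        if n=="scene": q=near(x,y,r,z0,.04)
        R=cv2.minAreaRect(q[:,:2].astype(np.float32)*1000)
        print(n,nm,len(q),np.round(R[0],1),np.round(R[1],1),round(R[2],2),"floor",np.median(near(x,y+.03,.02,-.01,.04)[:,2]).round(4))
    for nm,x,y,z0,z1 in(("bA cap",.442,-.003,.088,.11),("bB cap",.4295,-.125,.088,.11),("jarA",.368,.274,.05,.075),("jarB",.383,-.267,.05,.075),("box",.4168,.128,.045,.075)):
        q=near(x,y,.055,z0,z1);R=cv2.minAreaRect(q[:,:2].astype(np.float32)*1000)
        t=q[np.abs(q[:,2]-np.median(q[:,2]))<.004]
        print(n,nm,len(q),"z",np.median(q[:,2]).round(4),"circ",np.round(cv2.minEnclosingCircle(t[:,:2].astype(np.float32)*1000)[0],1),"rect",np.round(R[0],1),np.round(R[1],1),round(R[2],1))
E
```

```text
top bottle_tray 325 [ 573.7 -258.9] [ 69.2 137.1] 1.04 floor 0.0041
top jar_tray 355 [587.7 321.1] [199.4 120.5] 76.52 floor 0.0047
top box_tray 221 [654.3  15.1] [ 92.2 116.3] 9.09 floor 0.0042
top bA cap 86 z 0.095 circ [442.3  -2.6] rect [441.7  -2.1] [26.9 24.8] 88.9
top bB cap 86 z 0.0952 circ [ 429.5 -125.6] rect [ 429.6 -125.2] [24.6 25.3] 0.9
top jarA 339 z 0.0584 circ [368.  273.8] rect [367.6 273.1] [55.3 55.4] 0.8
top jarB 345 z 0.0584 circ [ 382.8 -267.3] rect [ 383.1 -266.7] [55.7 55.8] 46.9
top box 519 z 0.0564 circ [416.5 128.1] rect [417.  128.2] [48.4 84.3] 7.8
scene bottle_tray 561 [ 575.3 -257. ] [ 73.  139.9] 0.86 floor 0.0035
scene jar_tray 278 [569.3 312.6] [173.1  90.8] 75.47 floor 0.0045
scene box_tray 241 [649.5  16. ] [ 81.6 119.8] 9.27 floor 0.0033
scene bA cap 74 z 0.0941 circ [443.8  -1.6] rect [444.   -1.5] [25.2 28.5] 35.4
scene bB cap 80 z 0.0943 circ [ 430.5 -124.9] rect [ 431.7 -125.3] [27.4 28.3] 11.5
scene jarA 190 z 0.0573 circ [368.5 272.9] rect [370.6 273.7] [56.3 59.5] 29.2
scene jarB 338 z 0.0576 circ [ 385.2 -265.2] rect [ 384.2 -266.1] [57.5 58. ] 31.3
scene box 346 z 0.0548 circ [417.2 127.3] rect [419.  128.9] [50.8 87.5] 8.8
```

```bash
python3 - <<'E'
from h import *
for n in("top","scene"):
    W=cloud(n,np.load(n+"0.npy")).reshape(-1,3)
    for nm,x,y,yaw,hx,hy in(("bottle",.574,-.258,1,.04,.073),("jar",.569,.3126,-14.5,.05,.09),("box",.6495,.016,9,.046,.064)):
        c,s=np.cos(np.radians(yaw)),np.sin(np.radians(yaw));R=np.array([[c,-s],[s,c]])
        L=(W[:,:2]-[x,y])@R; q=L[(abs(L[:,0])<hx)&(abs(L[:,1])<hy)&(W[:,2]>.0095)&(W[:,2]<.04)]
        a,b=np.percentile(q,1.5,0),np.percentile(q,98.5,0)
        print(n,nm,((a+b)/2@R.T+[x,y]).round(4),(b-a).round(4),cv2.minAreaRect((q*1000).astype(np.float32))[2])
E
python3 -m jog '{"jaw":[0,0,0,0,0,0,0,0],"travel":[[0.032,-0.025,0],[0.032,-0.025,0],[0.032,-0.025,0],[0.032,-0.025,0],[0.032,-0.025,0],[0.032,-0.025,0],[0.032,-0.025,0],[0.032,-0.025,0]],"angular":[[0,0,-3.2],[0,0,-3.2],[0,0,-3.2],[0,0,-3.2],[0,0,-3.2],[0,0,-3.2],[0,0,-3.2],[0,0,-3.2]]}' 20
```

```text
top bottle [ 0.5734 -0.2582] [0.0685 0.1351] 88.96907043457031
top jar [0.5677 0.31  ] [0.0861 0.1673] 0.3037285804748535
top box [0.6487 0.0145] [0.0806 0.1148] 0.1886901557445526
scene bottle [ 0.576  -0.2578] [0.0703 0.1362] 89.8616943359375
scene jar [0.5694 0.3116] [0.0886 0.1696] 89.9724349975586
scene box [0.6499 0.0157] [0.08   0.1184] 0.2704809010028839
time_s: 0.9
tool_pos: [0.4362, 0.5012, 0.2404]
orientation: [[0.643, 0.766, -0.0], [0.766, -0.643, -0.0], [-0.001, 0.0, -1.0]]
force: [0.3, 0.5, 0.5]
gripper_width: 0.093
```

```bash

python3 -m jog '{"jaw":[0,0,0,0,0,0,0,0],"travel":[[0.032,-0.025,0],[0.032,-0.025,0],[-0.005,-0.041,0],[-0.005,-0.041,0],[-0.005,-0.041,0],[-0.005,-0.041,0],[-0.005,-0.041,0],[-0.005,-0.041,0]],"angular":[[0,0,-3.2],[0,0,-3.2],[0,0,-3.2],[0,0,-3.2],[0,0,-3.2],[0,0,-3.2],[0,0,-3.2],[0,0,-3.2]]}' 20
python3 -m jog '{"jaw":[0,0,0,0,0,0,0,0],"travel":[[-0.005,-0.041,0],[-0.005,-0.041,0],[-0.005,-0.041,0],[-0.005,-0.041,0],[-0.005,-0.041,0],[-0.005,-0.041,0],[-0.005,-0.041,0],[-0.005,-0.041,0]],"angular":[[0,0,-3.2],[0,0,-3.2],[0,0,-3.2],[0,0,-3.2],[0,0,-3.2],[0,0,-3.2],[0,0,-3.2],[0,0,-3.2]]}' 20
python3 -m jog '{"jaw":[0,0],"travel":[[0,0,0],[0,0,0]],"angular":[[0,0,0],[0,0,0]]}'
```

```text
time_s: 1.7
tool_pos: [0.4686, 0.2048, 0.2405]
orientation: [[0.911, 0.412, -0.0], [0.412, -0.911, -0.0], [-0.0, 0.0, -1.0]]
force: [1.3, -0.2, -0.6]
gripper_width: 0.0932
time_s: 2.5
tool_pos: [0.4287, -0.123, 0.2406]
orientation: [[1.0, -0.021, 0.0], [-0.021, -1.0, 0.0], [0.0, -0.0, -1.0]]
force: [1.2, 0.7, 0.5]
gripper_width: 0.0927
time_s: 2.7
tool_pos: [0.4289, -0.122, 0.2405]
orientation: [[1.0, -0.021, -0.0], [-0.021, -1.0, 0.0], [-0.0, -0.0, -1.0]]
force: [-0.8, 0.6, 0.2]
gripper_width: 0.0933
```

```bash

python3 -m jog '{"jaw":[0,0,0,0,0,0,0,0],"travel":[[0.001,-0.003,-0.02],[0,0,-0.04],[0,0,-0.04],[0,0,-0.035],[0,0,-0.025],[0,0,-0.013],[0,0,-0.007],[0,0,0]],"angular":[[0,0,1],[0,0,0],[0,0,0],[0,0,0],[0,0,0],[0,0,0],[0,0,0],[0,0,0]]}' 20
python3 -m jog '{"jaw":[1,1,1,1,1,1,1,1],"travel":[[0,0,0],[0,0,0],[0,0,0],[0,0,0],[0,0,0],[0,0,0],[0,0,0],[0,0,0]],"angular":[[0,0,0],[0,0,0],[0,0,0],[0,0,0],[0,0,0],[0,0,0],[0,0,0],[0,0,0]]}' 20
python3 -m jog '{"jaw":[1,1],"travel":[[0,0,0],[0,0,0]],"angular":[[0,0,0],[0,0,0]]}'
```

```text
time_s: 3.5
tool_pos: [0.4302, -0.1234, 0.06]
orientation: [[1.0, -0.0, -0.001], [-0.0, -1.0, 0.001], [-0.001, -0.001, -1.0]]
force: [-0.3, 0.5, -0.1]
gripper_width: 0.0931
time_s: 4.3
tool_pos: [0.4301, -0.1245, 0.0607]
orientation: [[1.0, -0.002, -0.0], [-0.002, -1.0, 0.0], [-0.0, -0.0, -1.0]]
force: [0.4, -0.1, 2.8]
gripper_width: 0.0453
time_s: 4.5
tool_pos: [0.4301, -0.1245, 0.0607]
orientation: [[1.0, -0.002, -0.0], [-0.002, -1.0, 0.0], [-0.0, -0.0, -1.0]]
force: [-0.5, 0.1, 4.1]
gripper_width: 0.0456
```

```bash

python3 -m jog '{"jaw":[1,1,1,1,1,1,1,1],"travel":[[0,0,0.005],[0,0,0.015],[0,0,0.025],[0,0,0.03],[0,0,0.025],[0,0,0.015],[0,0,0.005],[0,0,0]],"angular":[[0,0,0],[0,0,0],[0,0,0],[0,0,0],[0,0,0],[0,0,0],[0,0,0],[0,0,0]]}' 20
python3 -m jog '{"jaw":[1,1,1,1,1,1,1,1],"travel":[[0.008,-0.009,0],[0.017,-0.020,0],[0.026,-0.03,0],[0.03,-0.034,0],[0.029,-0.034,0],[0.02,-0.023,0],[0.01,-0.0115,0],[0.005,-0.005,0]],"angular":[[0,0,0],[0,0,0],[0,0,0],[0,0,0],[0,0,0],[0,0,0],[0,0,0],[0,0,0]]}' 20
python3 -m jog '{"jaw":[1,1,1],"travel":[[0,0,0],[0,0,0],[0,0,0]],"angular":[[0,0,0],[0,0,0],[0,0,0]]}'
python3 - <<'E'
from h import *
p,d=arm.snapshot("scene");cv2.imwrite("pics/s1.png",cv2.resize(p[150:390,100:420],None,fx=2.4,fy=2.4))
E
```

```text
time_s: 5.3
tool_pos: [0.4305, -0.1243, 0.181]
orientation: [[1.0, -0.001, 0.001], [-0.001, -1.0, -0.0], [0.001, 0.0, -1.0]]
force: [0.6, -0.3, -1.6]
gripper_width: 0.0454
time_s: 6.1
tool_pos: [0.5756, -0.2934, 0.1787]
orientation: [[1.0, -0.004, -0.002], [-0.004, -1.0, -0.0], [-0.002, 0.0, -1.0]]
force: [-0.3, 0.3, -1.4]
gripper_width: 0.0451
time_s: 6.4
tool_pos: [0.5747, -0.2901, 0.1804]
orientation: [[1.0, -0.001, -0.001], [-0.001, -1.0, 0.001], [-0.001, -0.001, -1.0]]
force: [0.3, 0.3, -2.2]
gripper_width: 0.0453
```

View pics/s1.png

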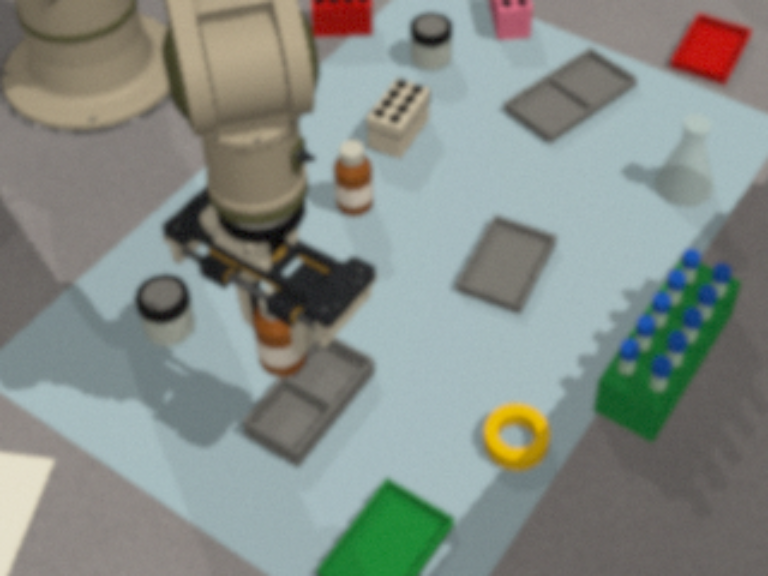

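The bottle hangs upright in the jaws above the tray (crop ≈(280,345)), so I'll lower it now.

```bash

python3 -m jog '{"jaw":[1,1,1,1,1,1,1,1],"travel":[[0,-0.001,-0.01],[0,0,-0.025],[0,0,-0.03],[0,0,-0.022],[0,0,-0.013],[0,0,-0.008],[0,0,-0.004],[0,0,0]],"angular":[[0,0,0],[0,0,0],[0,0,0],[0,0,0],[0,0,0],[0,0,0],[0,0,0],[0,0,0]]}' 20
python3 -m jog '{"jaw":[1,1,1,1],"travel":[[0,0,0],[0,0,-0.001],[0,0,-0.001],[0,0,0]],"angular":[[0,0,0],[0,0,0],[0,0,0],[0,0,0]]}'
python3 -m jog '{"jaw":[1,1,1],"travel":[[0,0,-0.001],[0,0,-0.001],[0,0,0]],"angular":[[0,0,0],[0,0,0],[0,0,0]]}'
```

```text
time_s: 7.25
tool_pos: [0.5754, -0.2921, 0.0687]
orientation: [[1.0, -0.002, 0.0], [-0.002, -1.0, -0.0], [0.0, 0.0, -1.0]]
force: [-0.5, 0.1, -1.7]
gripper_width: 0.0457
time_s: 7.65
tool_pos: [0.5753, -0.292, 0.0668]
orientation: [[1.0, -0.002, 0.0], [-0.002, -1.0, -0.0], [0.0, 0.0, -1.0]]
force: [-0.7, 0.2, -2.3]
gripper_width: 0.0456
time_s: 7.95
tool_pos: [0.5753, -0.292, 0.0648]
orientation: [[1.0, -0.002, 0.0], [-0.002, -1.0, -0.0], [0.0, 0.0, -1.0]]
force: [-0.7, -0.1, 2.0]
gripper_width: 0.0454
```

```bash

python3 -m jog '{"jaw":[0.35,0.3,0.2,0,0,0,0,0],"travel":[[0,0,0],[0,0,0],[0,0,0],[0,0,0],[0,0,0],[0,0,0.01],[0,0,0.03],[0,0,0.04]],"angular":[[0,0,0],[0,0,0],[0,0,0],[0,0,0],[0,0,0],[0,0,0],[0,0,0],[0,0,0]]}' 20
python3 -m jog '{"jaw":[0,0,0,0,0,0,0,0],"travel":[[0,0,0.035],[-0.015,0.035,0],[-0.023,0.05,0],[-0.023,0.05,0],[-0.023,0.05,0],[-0.023,0.05,0],[-0.016,0.035,0],[-0.010,0.020,0]],"angular":[[0,0,0],[0,0,0],[0,0,0],[0,0,0],[0,0,0],[0,0,0],[0,0,0],[0,0,0]]}' 20
python3 -m jog '{"jaw":[0,0],"travel":[[0,0,0],[0,0,0]],"angular":[[0,0,0],[0,0,0]]}'
python3 - <<'E'
from h import *
p,d=arm.snapshot("scene");W=cloud("scene",d).reshape(-1,3)
for x,y in((.5748,-.291),(.4425,-.0022)):
    q=W[(np.hypot(W[:,0]-x,W[:,1]-y)<.04)&(W[:,2]>.085)&(W[:,2]<.12)];print(len(q),np.median(q,0).round(4))
E
```

```text
time_s: 8.75
tool_pos: [0.5743, -0.2916, 0.1446]
orientation: [[1.0, -0.002, -0.003], [-0.002, -1.0, 0.001], [-0.003, -0.001, -1.0]]
force: [-0.2, 0.7, -0.4]
gripper_width: 0.0925
time_s: 9.55
tool_pos: [0.4491, -0.0176, 0.1802]
orientation: [[1.0, 0.001, -0.0], [0.001, -1.0, 0.001], [-0.0, -0.001, -1.0]]
force: [-0.2, -0.5, 0.2]
gripper_width: 0.093
time_s: 9.75
tool_pos: [0.4512, -0.0203, 0.1803]
orientation: [[1.0, -0.001, 0.001], [-0.001, -1.0, 0.0], [0.001, -0.0, -1.0]]
force: [1.2, 0.2, 0.4]
gripper_width: 0.0931
133 [ 0.5788 -0.2933  0.0975]
77 [ 0.4452 -0.0028  0.0944]
```

```bash

python3 -m jog '{"jaw":[0,0,0,0,0,0,0,0],"travel":[[-0.0085,0.018,0],[0,0,0],[0,0,-0.03],[0,0,-0.035],[0,0,-0.03],[0,0,-0.018],[0,0,-0.007],[0,0,0]],"angular":[[0,0,0],[0,0,0],[0,0,0],[0,0,0],[0,0,0],[0,0,0],[0,0,0],[0,0,0]]}' 20
python3 -m jog '{"jaw":[1,1,1,1,1,1,1,1],"travel":[[0,0,0],[0,0,0],[0,0,0],[0,0,0],[0,0,0],[0,0,0],[0,0,0],[0,0,0]],"angular":[[0,0,0],[0,0,0],[0,0,0],[0,0,0],[0,0,0],[0,0,0],[0,0,0],[0,0,0]]}' 20
python3 -m jog '{"jaw":[1,1,1,1,1,1,1,1],"travel":[[0,0,0.005],[0,0,0.015],[0,0,0.025],[0,0,0.03],[0,0,0.025],[0,0,0.015],[0,0,0.005],[0,0,0]],"angular":[[0,0,0],[0,0,0],[0,0,0],[0,0,0],[0,0,0],[0,0,0],[0,0,0],[0,0,0]]}' 20
```

```text
time_s: 10.6
tool_pos: [0.4424, -0.0035, 0.059]
orientation: [[1.0, -0.004, -0.001], [-0.004, -1.0, -0.0], [-0.001, 0.0, -1.0]]
force: [0.5, 0.1, 0.3]
gripper_width: 0.0931
time_s: 11.4
tool_pos: [0.4422, -0.0022, 0.0597]
orientation: [[1.0, -0.002, 0.0], [-0.002, -1.0, 0.0], [0.0, -0.0, -1.0]]
force: [-0.1, 1.3, 4.3]
gripper_width: 0.0457
time_s: 12.2
tool_pos: [0.4422, -0.0021, 0.18]
orientation: [[1.0, -0.002, 0.001], [-0.002, -1.0, 0.0], [0.001, -0.0, -1.0]]
force: [-0.2, 0.1, -1.6]
gripper_width: 0.0453
```

```bash

python3 -m jog '{"jaw":[1,1,1,1,1,1,1,1],"travel":[[0.006,-0.01,0],[0.014,-0.023,0],[0.021,-0.036,0],[0.024,-0.04,0],[0.024,-0.04,0],[0.021,-0.036,0],[0.014,-0.024,0],[0.0085,-0.014,0]],"angular":[[0,0,0],[0,0,0],[0,0,0],[0,0,0],[0,0,0],[0,0,0],[0,0,0],[0,0,0]]}' 20
python3 -m jog '{"jaw":[1,1,1],"travel":[[0,0,0],[0,0,0],[0,0,0]],"angular":[[0,0,0],[0,0,0],[0,0,0]]}'
```

```text
time_s: 13.0
tool_pos: [0.5748, -0.229, 0.1781]
orientation: [[1.0, -0.005, -0.001], [-0.005, -1.0, -0.001], [-0.001, 0.001, -1.0]]
force: [-0.4, -0.6, -1.6]
gripper_width: 0.0452
time_s: 13.3
tool_pos: [0.574, -0.2238, 0.1791]
orientation: [[1.0, -0.001, -0.001], [-0.001, -1.0, 0.001], [-0.001, -0.001, -1.0]]
force: [0.0, 0.7, -1.3]
gripper_width: 0.0453
```

```bash

python3 -m jog '{"jaw":[1,1,1,1,1,1,1,1],"travel":[[0,-0.001,-0.01],[0,0,-0.025],[0,0,-0.03],[0,0,-0.022],[0,0,-0.013],[0,0,-0.008],[0,0,-0.004],[0,0,0]],"angular":[[0,0,0],[0,0,0],[0,0,0],[0,0,0],[0,0,0],[0,0,0],[0,0,0],[0,0,0]]}' 20
python3 -m jog '{"jaw":[1,1,1,1,1],"travel":[[0,0,-0.001],[0,0,-0.001],[0,0,-0.001],[0,0,-0.001],[0,0,0]],"angular":[[0,0,0],[0,0,0],[0,0,0],[0,0,0],[0,0,0]]}'
```

```text
time_s: 14.1
tool_pos: [0.5748, -0.2263, 0.0677]
orientation: [[1.0, -0.002, 0.0], [-0.002, -1.0, -0.0], [0.0, 0.0, -1.0]]
force: [-0.0, 0.7, -0.6]
gripper_width: 0.0454
time_s: 14.6
tool_pos: [0.5748, -0.2263, 0.0638]
orientation: [[1.0, -0.002, 0.0], [-0.002, -1.0, -0.0], [0.0, 0.0, -1.0]]
force: [-0.2, -0.6, 1.3]
gripper_width: 0.0456
```

```bash

python3 -m jog '{"jaw":[0.35,0.3,0.2,0,0,0,0,0],"travel":[[0,0,0],[0,0,0],[0,0,0],[0,0,0],[0,0,0],[0,0,0.01],[0,0,0.03],[0,0,0.04]],"angular":[[0,0,0],[0,0,0],[0,0,0],[0,0,0],[0,0,0],[0,0,0],[0,0,0],[0,0,0]]}' 20
python3 -m jog '{"jaw":[0,0,0,0,0,0,0,0],"travel":[[0,0,0.035],[-0.02,-0.004,0],[-0.033,-0.007,0],[-0.035,-0.008,0],[-0.035,-0.008,0],[-0.033,-0.007,0],[-0.02,-0.004,0],[-0.015,-0.003,0]],"angular":[[0,0,0],[0,0,0],[0,0,0],[0,0,0],[0,0,0],[0,0,0],[0,0,0],[0,0,0]]}' 20
python3 -m jog '{"jaw":[0,0,0],"travel":[[0,0,0],[0,0,0],[0,0,0]],"angular":[[0,0,0],[0,0,0],[0,0,0]]}'
python3 - <<'E'
from h import *
p,d=arm.snapshot("scene");cv2.imwrite("pics/s2.png",cv2.resize(p[180:380,130:330],None,fx=3,fy=3))
E
```

```text
time_s: 15.4
tool_pos: [0.5737, -0.226, 0.1437]
orientation: [[1.0, -0.002, -0.003], [-0.002, -1.0, 0.001], [-0.003, -0.001, -1.0]]
force: [0.9, -0.0, 1.0]
gripper_width: 0.0932
time_s: 16.2
tool_pos: [0.3822, -0.2677, 0.1794]
orientation: [[1.0, -0.003, 0.001], [-0.003, -1.0, -0.0], [0.001, 0.0, -1.0]]
force: [0.6, -0.4, 0.4]
gripper_width: 0.0926
time_s: 16.5
tool_pos: [0.3851, -0.2672, 0.1787]
orientation: [[1.0, -0.001, 0.001], [-0.001, -1.0, -0.0], [0.001, 0.0, -1.0]]
force: [0.3, -0.9, 0.3]
gripper_width: 0.0932
```

View pics/s2.png

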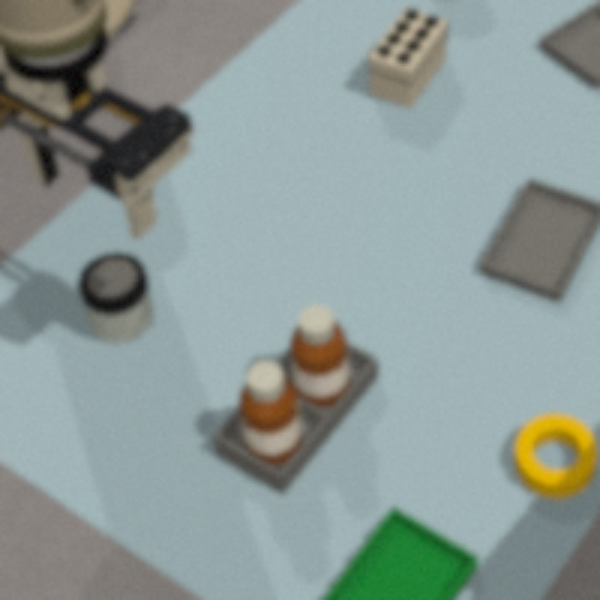

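Both bottles stand upright, one per bay (crop ≈(270,415) and (318,360)). Next is jar B.

```bash

python3 -m jog '{"jaw":[0,0,0,0,0,0,0,0],"travel":[[-0.001,0.001,-0.015],[0,0,-0.03],[0,0,-0.035],[0,0,-0.028],[0,0,-0.016],[0,0,-0.007],[0,0,-0.004],[0,0,0]],"angular":[[0,0,0],[0,0,0],[0,0,0],[0,0,0],[0,0,0],[0,0,0],[0,0,0],[0,0,0]]}' 20
python3 -m jog '{"jaw":[1,1,1,1,1,1,1,1],"travel":[[0,0,0],[0,0,0],[0,0,0],[0,0,0],[0,0,0],[0,0,0],[0,0,0],[0,0,0]],"angular":[[0,0,0],[0,0,0],[0,0,0],[0,0,0],[0,0,0],[0,0,0],[0,0,0],[0,0,0]]}' 20
python3 -m jog '{"jaw":[1,1,1,1,1,1,1,1],"travel":[[0,0,0.005],[0,0,0.015],[0,0,0.025],[0,0,0.03],[0,0,0.03],[0,0,0.02],[0,0,0.01],[0,0,0]],"angular":[[0,0,0],[0,0,0],[0,0,0],[0,0,0],[0,0,0],[0,0,0],[0,0,0],[0,0,0]]}' 20
```

```text
time_s: 17.35
tool_pos: [0.383, -0.2663, 0.0436]
orientation: [[1.0, -0.002, 0.0], [-0.002, -1.0, -0.0], [0.0, 0.0, -1.0]]
force: [-0.8, -0.3, 0.6]
gripper_width: 0.093
time_s: 18.15
tool_pos: [0.3828, -0.2663, 0.0438]
orientation: [[1.0, -0.002, 0.0], [-0.002, -1.0, -0.0], [0.0, 0.0, -1.0]]
force: [0.8, 0.6, 5.4]
gripper_width: 0.0573
time_s: 18.95
tool_pos: [0.3831, -0.2663, 0.1795]
orientation: [[1.0, -0.002, 0.002], [-0.002, -1.0, -0.001], [0.002, 0.001, -1.0]]
force: [-0.7, -0.1, -1.1]
gripper_width: 0.0576
```

```bash

python3 -m jog '{"jaw":[1,1,1,1,1,1,1,1],"travel":[[0.004,0.012,0],[0.008,0.026,0],[0.012,0.038,0],[0.014,0.044,0],[0.014,0.044,0],[0.014,0.044,0],[0.014,0.044,0],[0.014,0.044,0]],"angular":[[0,0,-0.9],[0,0,-0.9],[0,0,-0.9],[0,0,-0.9],[0,0,-0.9],[0,0,-0.9],[0,0,-0.9],[0,0,-0.9]]}' 20
python3 -m jog '{"jaw":[1,1,1,1,1,1,1,1],"travel":[[0.014,0.044,0],[0.014,0.044,0],[0.014,0.044,0],[0.014,0.044,0],[0.014,0.044,0],[0.013,0.04,0],[0.01,0.03,0],[0.006,0.02,0]],"angular":[[0,0,-0.9],[0,0,-0.9],[0,0,-0.9],[0,0,-0.9],[0,0,-0.9],[0,0,-0.9],[0,0,-0.9],[0,0,0]]}' 20
python3 -m jog '{"jaw":[1,1,1],"travel":[[0,0,0],[0,0,0],[0,0,0]],"angular":[[0,0,0],[0,0,0],[0,0,0]]}'
```

```text
time_s: 19.75
tool_pos: [0.4764, 0.0315, 0.1774]
orientation: [[0.992, -0.128, -0.002], [-0.128, -0.992, -0.001], [-0.002, 0.001, -1.0]]
force: [1.1, -0.8, -2.5]
gripper_width: 0.0577
time_s: 20.55
tool_pos: [0.5752, 0.3425, 0.1761]
orientation: [[0.972, -0.233, -0.002], [-0.233, -0.972, -0.001], [-0.002, 0.002, -1.0]]
force: [-0.2, -0.7, -0.7]
gripper_width: 0.0581
time_s: 20.85
tool_pos: [0.5753, 0.3379, 0.1777]
orientation: [[0.972, -0.237, -0.001], [-0.237, -0.972, -0.001], [-0.001, 0.002, -1.0]]
force: [0.6, 0.5, -1.0]
gripper_width: 0.0578
```

```bash

python3 -m jog '{"jaw":[1,1,1,1,1,1,1,1],"travel":[[0.0035,0.013,0],[0,0,-0.012],[0,0,-0.03],[0,0,-0.035],[0,0,-0.026],[0,0,-0.015],[0,0,-0.007],[0,0,-0.002]],"angular":[[0,0,-0.7],[0,0,0],[0,0,0],[0,0,0],[0,0,0],[0,0,0],[0,0,0],[0,0,0]]}' 20
python3 -m jog '{"jaw":[1,1,1,1,1,1],"travel":[[0,0,0],[0,0,-0.001],[0,0,-0.001],[0,0,-0.001],[0,0,0],[0,0,0]],"angular":[[0,0,0],[0,0,0],[0,0,0],[0,0,0],[0,0,0],[0,0,0]]}'
```

```text
time_s: 21.65
tool_pos: [0.5793, 0.3525, 0.0512]
orientation: [[0.969, -0.247, -0.0], [-0.247, -0.969, -0.0], [-0.0, 0.0, -1.0]]
force: [-0.4, -0.4, -1.6]
gripper_width: 0.0578
time_s: 22.25
tool_pos: [0.5792, 0.3528, 0.0488]
orientation: [[0.969, -0.247, 0.0], [-0.247, -0.969, 0.0], [0.0, -0.0, -1.0]]
force: [0.8, 0.0, -1.5]
gripper_width: 0.0578
```

```bash

python3 -m jog '{"jaw":[1,1,1],"travel":[[0,-0.001,-0.001],[0,0,-0.0005],[0,0,0]],"angular":[[0,0,0],[0,0,0],[0,0,0]]}'
python3 -m jog '{"jaw":[0.25,0.2,0.1,0,0,0,0,0],"travel":[[0,0,0],[0,0,0],[0,0,0],[0,0,0],[0,0,0],[0,0,0.01],[0,0,0.03],[0,0,0.04]],"angular":[[0,0,0],[0,0,0],[0,0,0],[0,0,0],[0,0,0],[0,0,0],[0,0,0],[0,0,0]]}' 20
```

```text
time_s: 22.55
tool_pos: [0.5792, 0.3521, 0.0479]
orientation: [[0.969, -0.247, 0.0], [-0.247, -0.969, 0.001], [-0.0, -0.001, -1.0]]
force: [-1.2, 0.3, 7.3]
gripper_width: 0.0576
time_s: 23.35
tool_pos: [0.5783, 0.3511, 0.1271]
orientation: [[0.969, -0.247, -0.002], [-0.247, -0.969, -0.002], [-0.002, 0.003, -1.0]]
force: [1.1, 0.5, -0.6]
gripper_width: 0.0932
```

```bash

python3 -m jog '{"jaw":[0,0,0,0,0,0,0,0],"travel":[[-0.010,-0.004,0.02],[-0.025,-0.010,0],[-0.035,-0.013,0],[-0.038,-0.014,0],[-0.038,-0.014,0],[-0.032,-0.012,0],[-0.02,-0.007,0],[-0.011,-0.004,0]],"angular":[[0,0,0],[0,0,0],[0,0,0],[0,0,0],[0,0,0],[0,0,0],[0,0,0],[0,0,0]]}' 20
python3 -m jog '{"jaw":[0,0,0],"travel":[[0,0,0],[0,0,0],[0,0,0]],"angular":[[0,0,0],[0,0,0],[0,0,0]]}'
```

```text
time_s: 24.15
tool_pos: [0.3685, 0.2731, 0.1478]
orientation: [[0.969, -0.247, -0.001], [-0.247, -0.969, 0.001], [-0.001, -0.0, -1.0]]
force: [0.9, 0.3, -0.6]
gripper_width: 0.0931
time_s: 24.45
tool_pos: [0.3716, 0.2743, 0.1473]
orientation: [[0.969, -0.247, 0.001], [-0.247, -0.969, 0.0], [0.001, -0.001, -1.0]]
force: [-0.6, 0.7, -0.2]
gripper_width: 0.0926
```

```bash

python3 -m jog '{"jaw":[0,0,0,0,0,0,0,0],"travel":[[-0.0025,-0.001,-0.01],[0,0,-0.025],[0,0,-0.03],[0,0,-0.02],[0,0,-0.012],[0,0,-0.006],[0,0,0],[0,0,0]],"angular":[[0,0,0],[0,0,0],[0,0,0],[0,0,0],[0,0,0],[0,0,0],[0,0,0],[0,0,0]]}' 20
python3 -m jog '{"jaw":[1,1,1,1,1,1,1,1],"travel":[[0,0,0],[0,0,0],[0,0,0],[0,0,0],[0,0,0],[0,0,0],[0,0,0],[0,0,0]],"angular":[[0,0,0],[0,0,0],[0,0,0],[0,0,0],[0,0,0],[0,0,0],[0,0,0],[0,0,0]]}' 20
python3 -m jog '{"jaw":[1,1,1,1,1,1,1,1],"travel":[[0,0,0.005],[0,0,0.015],[0,0,0.025],[0,0,0.03],[0,0,0.02],[0,0,0.01],[0,0,0],[0,0,0]],"angular":[[0,0,0],[0,0,0],[0,0,0],[0,0,0],[0,0,0],[0,0,0],[0,0,0],[0,0,0]]}' 20
python3 -m jog '{"jaw":[1,1,1,1,1,1,1,1],"travel":[[0.01,0,0],[0.024,0,0],[0.034,0,0],[0.038,-0.001,0],[0.034,-0.001,0],[0.026,0,0],[0.016,0,0],[0.008,0,0]],"angular":[[0,0,0],[0,0,0],[0,0,0],[0,0,0],[0,0,0],[0,0,0],[0,0,0],[0,0,0]]}' 20
python3 -m jog '{"jaw":[1,1,1],"travel":[[0,0,0],[0,0,0],[0,0,0]],"angular":[[0,0,0],[0,0,0],[0,0,0]]}'
```

```text
time_s: 25.25
tool_pos: [0.3678, 0.2725, 0.0442]
orientation: [[0.969, -0.248, -0.0], [-0.248, -0.969, -0.0], [-0.0, 0.0, -1.0]]
force: [-0.3, 0.4, -1.2]
gripper_width: 0.0931
time_s: 26.05
tool_pos: [0.3676, 0.2728, 0.0443]
orientation: [[0.969, -0.247, 0.0], [-0.247, -0.969, 0.0], [-0.0, -0.0, -1.0]]
force: [-0.3, 0.8, 5.4]
gripper_width: 0.0575
time_s: 26.85
tool_pos: [0.3673, 0.2728, 0.1486]
orientation: [[0.969, -0.247, -0.0], [-0.247, -0.969, -0.0], [-0.0, 0.0, -1.0]]
force: [-0.5, -0.6, -1.9]
gripper_width: 0.0575
time_s: 27.65
tool_pos: [0.5597, 0.2696, 0.1478]
orientation: [[0.969, -0.249, -0.0], [-0.249, -0.969, -0.001], [0.0, 0.001, -1.0]]
force: [-0.3, -0.5, -1.7]
gripper_width: 0.0582
time_s: 27.95
tool_pos: [0.5566, 0.2707, 0.1488]
orientation: [[0.969, -0.247, -0.001], [-0.247, -0.969, -0.0], [-0.001, 0.0, -1.0]]
force: [-0.3, -0.1, -1.0]
gripper_width: 0.0577
```

Touchdown is expected at z≈0.0483.

```bash

python3 -m jog '{"jaw":[1,1,1,1,1,1,1,1],"travel":[[0.001,0,-0.012],[0,0,-0.025],[0,0,-0.028],[0,0,-0.018],[0,0,-0.01],[0,0,-0.005],[0,0,0],[0,0,0]],"angular":[[0,0,0],[0,0,0],[0,0,0],[0,0,0],[0,0,0],[0,0,0],[0,0,0],[0,0,0]]}' 20
python3 -m jog '{"jaw":[1,1,1,1,1],"travel":[[0,0,-0.001],[0,0,-0.001],[0,0,-0.0005],[0,0,0],[0,0,0]],"angular":[[0,0,0],[0,0,0],[0,0,0],[0,0,0],[0,0,0]]}'
```

```text
time_s: 28.75
tool_pos: [0.559, 0.2708, 0.0518]
orientation: [[0.969, -0.247, 0.001], [-0.247, -0.969, 0.0], [0.001, -0.001, -1.0]]
force: [0.5, -0.1, -1.8]
gripper_width: 0.0578
time_s: 29.25
tool_pos: [0.5587, 0.2707, 0.0487]
orientation: [[0.969, -0.247, 0.0], [-0.247, -0.969, 0.0], [0.0, -0.0, -1.0]]
force: [0.3, 0.3, -2.1]
gripper_width: 0.0576
```

```bash

python3 -m jog '{"jaw":[1,1,1],"travel":[[0,0,-0.0007],[0,0,0],[0,0,0]],"angular":[[0,0,0],[0,0,0],[0,0,0]]}'
python3 -m jog '{"jaw":[0.25,0.2,0.1,0,0,0,0,0],"travel":[[0,0,0],[0,0,0],[0,0,0],[0,0,0],[0,0,0],[0,0,0.02],[0,0,0.04],[0,0,0.04]],"angular":[[0,0,0],[0,0,0],[0,0,0],[0,0,0],[0,0,0],[0,0,0],[0,0,0],[0,0,0]]}' 20
python3 -m jog '{"jaw":[0,0,0,0,0,0,0,0],"travel":[[-0.010,-0.010,0],[-0.02,-0.02,0],[-0.025,-0.025,0],[-0.026,-0.027,0],[-0.025,-0.025,0],[-0.02,-0.02,0],[-0.01,-0.01,0],[-0.0055,-0.0055,0]],"angular":[[0,0,2.8],[0,0,2.8],[0,0,2.8],[0,0,2.8],[0,0,2.8],[0,0,2.8],[0,0,2.8],[0,0,2.8]]}' 20
python3 -m jog '{"jaw":[0,0,0],"travel":[[0,0,0],[0,0,0],[0,0,0]],"angular":[[0,0,0],[0,0,0],[0,0,0]]}'
python3 - <<'E'
from h import *
p,d=arm.snapshot("scene");cv2.imwrite("pics/s3.png",cv2.resize(p[130:330,200:420],None,fx=3,fy=3))
E
```

```text
time_s: 29.55
tool_pos: [0.5587, 0.2707, 0.0484]
orientation: [[0.969, -0.247, 0.0], [-0.247, -0.969, 0.0], [0.0, -0.0, -1.0]]
force: [-2.0, -0.5, 5.3]
gripper_width: 0.0575
time_s: 30.35
tool_pos: [0.5582, 0.2702, 0.1484]
orientation: [[0.969, -0.248, -0.002], [-0.248, -0.969, -0.001], [-0.001, 0.002, -1.0]]
force: [0.4, 1.1, -0.1]
gripper_width: 0.0928
time_s: 31.15
tool_pos: [0.416, 0.127, 0.1482]
orientation: [[0.99, 0.141, -0.0], [0.141, -0.99, 0.0], [-0.0, -0.0, -1.0]]
force: [-0.2, -0.6, 0.1]
gripper_width: 0.0927
time_s: 31.45
tool_pos: [0.4178, 0.1287, 0.1479]
orientation: [[0.99, 0.14, 0.001], [0.14, -0.99, 0.0], [0.001, 0.0, -1.0]]
force: [-0.0, -0.8, -0.2]
gripper_width: 0.0929
```

View pics/s3.png

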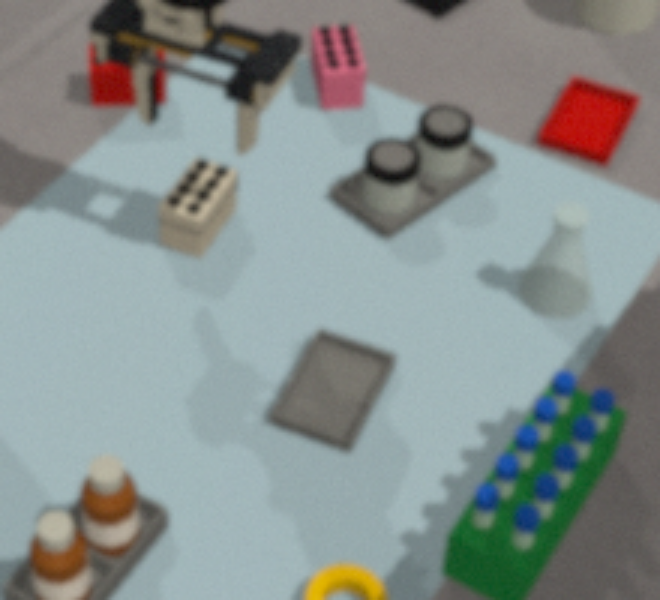

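Both jars stand in their bays (crop ≈(392,180) and (445,140)). Next is the box.

```bash

python3 -m jog '{"jaw":[0,0,0,0,0,0,0,0],"travel":[[0,0,-0.01],[0,0,-0.025],[0,0,-0.03],[0,0,-0.021],[0,0,-0.012],[0,0,-0.006],[0,0,0],[0,0,0]],"angular":[[0,0,0],[0,0,0],[0,0,0],[0,0,0],[0,0,0],[0,0,0],[0,0,0],[0,0,0]]}' 15
python3 -m jog '{"jaw":[1,1,1,1,1,1,1,1],"travel":[[0,0,0],[0,0,0],[0,0,0],[0,0,0],[0,0,0],[0,0,0],[0,0,0],[0,0,0]],"angular":[[0,0,0],[0,0,0],[0,0,0],[0,0,0],[0,0,0],[0,0,0],[0,0,0],[0,0,0]]}' 15
python3 -m jog '{"jaw":[1,1,1,1,1,1,1,1],"travel":[[0,0,0.005],[0,0,0.015],[0,0,0.025],[0,0,0.03],[0,0,0.02],[0,0,0.01],[0,0,0],[0,0,0]],"angular":[[0,0,0],[0,0,0],[0,0,0],[0,0,0],[0,0,0],[0,0,0],[0,0,0],[0,0,0]]}' 15
python3 -m jog '{"jaw":[1,1,1,1,1,1,1,1],"travel":[[0.012,-0.006,0],[0.026,-0.013,0],[0.036,-0.018,0],[0.042,-0.02,0],[0.042,-0.02,0],[0.036,-0.018,0],[0.024,-0.012,0],[0.0135,-0.0065,0]],"angular":[[0,0,0.2],[0,0,0.2],[0,0,0.2],[0,0,0.2],[0,0,0.2],[0,0,0.2],[0,0,0],[0,0,0]]}' 15
python3 -m jog '{"jaw":[1,1,1],"travel":[[0,0,0],[0,0,0],[0,0,0]],"angular":[[0,0,0],[0,0,0],[0,0,0]]}'
```

```text
time_s: 32.3
tool_pos: [0.4172, 0.1282, 0.044]
orientation: [[0.99, 0.14, -0.0], [0.14, -0.99, -0.0], [-0.0, 0.0, -1.0]]
force: [0.3, -0.1, 0.2]
gripper_width: 0.093
time_s: 33.1
tool_pos: [0.4171, 0.1282, 0.0439]
orientation: [[0.99, 0.141, -0.0], [0.141, -0.99, 0.0], [-0.0, -0.0, -1.0]]
force: [0.1, 0.2, 2.8]
gripper_width: 0.048
time_s: 33.9
tool_pos: [0.4169, 0.1284, 0.1485]
orientation: [[0.99, 0.141, -0.0], [0.141, -0.99, 0.0], [-0.0, -0.0, -1.0]]
force: [0.4, -0.0, -1.1]
gripper_width: 0.0479
time_s: 34.7
tool_pos: [0.651, 0.0115, 0.1473]
orientation: [[0.987, 0.159, -0.0], [0.159, -0.987, -0.001], [-0.001, 0.001, -1.0]]
force: [-0.9, -0.7, -0.9]
gripper_width: 0.0482
time_s: 35.0
tool_pos: [0.6476, 0.0149, 0.1482]
orientation: [[0.987, 0.162, -0.002], [0.162, -0.987, 0.0], [-0.002, -0.001, -1.0]]
force: [0.7, -0.2, -1.3]
gripper_width: 0.0478
```

```bash

python3 -m jog '{"jaw":[1,1,1,1,1,1,1,1],"travel":[[0.001,0,-0.012],[0,0,-0.025],[0,0,-0.028],[0,0,-0.018],[0,0,-0.01],[0,0,-0.004],[0,0,0],[0,0,0]],"angular":[[0,0,0],[0,0,0],[0,0,0],[0,0,0],[0,0,0],[0,0,0],[0,0,0],[0,0,0]]}' 15
python3 -m jog '{"jaw":[1,1,1,1,1],"travel":[[0,0,-0.001],[0,0,-0.001],[0,0,-0.001],[0,0,-0.0005],[0,0,0]],"angular":[[0,0,0],[0,0,0],[0,0,0],[0,0,0],[0,0,0]]}'
```

```text
time_s: 35.8
tool_pos: [0.6501, 0.0147, 0.0526]
orientation: [[0.987, 0.161, 0.001], [0.161, -0.987, -0.0], [0.001, 0.0, -1.0]]
force: [-0.4, -0.6, -1.4]
gripper_width: 0.0484
time_s: 36.3
tool_pos: [0.6496, 0.0147, 0.0484]
orientation: [[0.987, 0.161, -0.0], [0.161, -0.987, -0.0], [-0.0, 0.0, -1.0]]
force: [-0.2, 0.4, -1.6]
gripper_width: 0.0481
```

```bash

python3 -m jog '{"jaw":[1,1,1],"travel":[[0,0,-0.0007],[0,0,0],[0,0,0]],"angular":[[0,0,0],[0,0,0],[0,0,0]]}' 15
python3 -m jog '{"jaw":[0.4,0.35,0.2,0,0,0,0,0],"travel":[[0,0,0],[0,0,0],[0,0,0],[0,0,0],[0,0,0],[0,0,0.02],[0,0,0.04],[0,0,0.04]],"angular":[[0,0,0],[0,0,0],[0,0,0],[0,0,0],[0,0,0],[0,0,0],[0,0,0],[0,0,0]]}' 15
python3 -m jog '{"jaw":[0,0,0,0,0,0,0,0],"travel":[[0,0,0.04],[0,0,0.04],[-0.03,0.02,0],[-0.04,0.02,0],[-0.04,0.02,0],[-0.04,0.02,0],[-0.02,0.01,0],[0,0,0]],"angular":[[0,0,0],[0,0,0],[0,0,0],[0,0,0],[0,0,0],[0,0,0],[0,0,0],[0,0,0]]}' 15
python3 -m jog '{"jaw":[0,0,0],"travel":[[0,0,0],[0,0,0],[0,0,0]],"angular":[[0,0,0],[0,0,0],[0,0,0]]}'
python3 - <<'E'
from h import *
p,d=arm.snapshot("scene");cv2.imwrite("pics/s4.png",cv2.resize(p[130:410,140:440],None,fx=2.1,fy=2.1))
p,d=arm.snapshot("top");cv2.imwrite("pics/t4.png",cv2.resize(p[90:270,140:430],None,fx=2.75,fy=2.75))
W=cloud("top",d).reshape(-1,3)
for n,x,y,h in(("bB",.5748,-.291,.099),("bA",.5748,-.225,.099),("jB",.579,.351,.062),("jA",.5585,.271,.062),("box",.6495,.015,.059)):
    q=W[(np.hypot(W[:,0]-x,W[:,1]-y)<.05)&(abs(W[:,2]-h)<.012)]
    if len(q): R=cv2.minAreaRect((q[:,:2]*1000).astype(np.float32)); print(n,len(q),"z",np.median(q[:,2]).round(4),np.round(R[0],1),np.round(R[1],1),round(R[2],1))
E
```

```text
time_s: 36.6
tool_pos: [0.6497, 0.0147, 0.0481]
orientation: [[0.987, 0.161, 0.0], [0.161, -0.987, 0.0], [0.0, -0.0, -1.0]]
force: [-1.3, -0.1, 4.9]
gripper_width: 0.0476
time_s: 37.4
tool_pos: [0.6491, 0.0145, 0.1482]
orientation: [[0.987, 0.161, -0.002], [0.161, -0.987, -0.0], [-0.002, 0.0, -1.0]]
force: [0.7, 0.1, 0.7]
gripper_width: 0.0927
time_s: 38.2
tool_pos: [0.4767, 0.1062, 0.2278]
orientation: [[0.986, 0.164, -0.002], [0.164, -0.986, 0.001], [-0.002, -0.001, -1.0]]
force: [0.3, -0.6, -0.0]
gripper_width: 0.0929
time_s: 38.5
tool_pos: [0.4807, 0.1041, 0.2277]
orientation: [[0.987, 0.16, 0.001], [0.16, -0.987, -0.0], [0.001, 0.001, -1.0]]
force: [-0.2, 0.3, 0.1]
gripper_width: 0.093
bB 99 z 0.0986 [ 575.  -292.7] [27.9 26.8] 32.8
bA 91 z 0.0985 [ 574.6 -225.8] [27.  26.7] 10.3
jB 335 z 0.0621 [578.8 349.8] [56.4 55.3] 12.8
jA 335 z 0.0623 [559.4 271.4] [56.3 55.5] 46.2
box 512 z 0.0596 [648.9  14.7] [49.6 84. ] 8.6
```

View pics/s4.png

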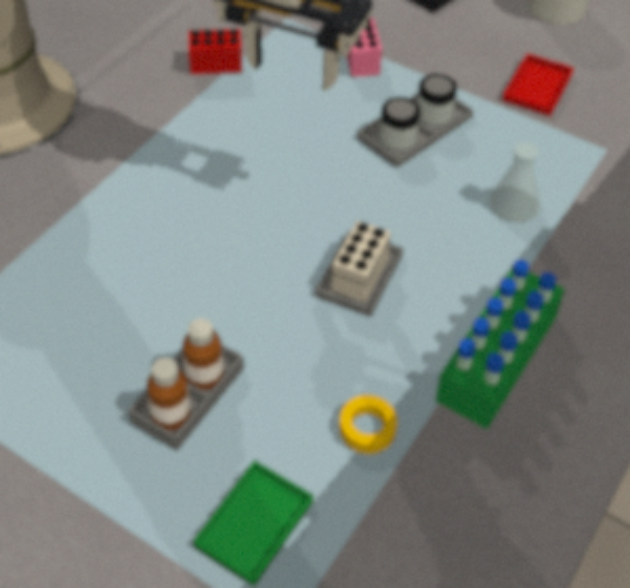

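View pics/t4.png

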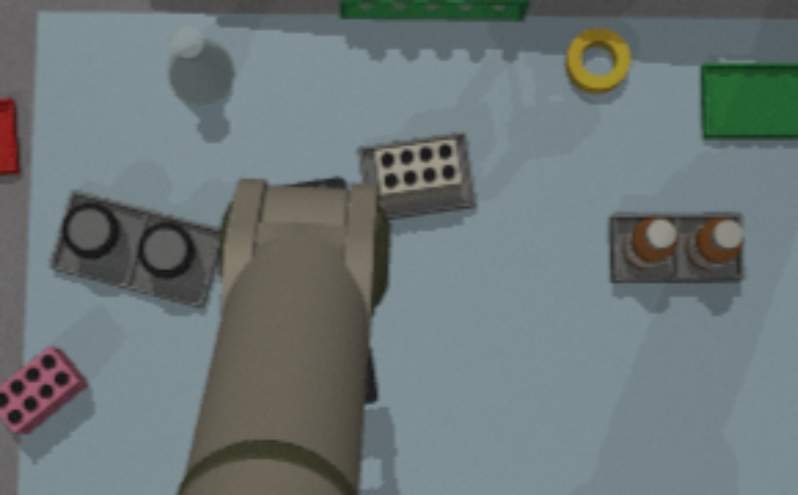

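Both views show every item upright in its bay, and the top heights match those of items standing on the tray floors. The flask and tape haven't moved, and the gripper is clear. I'm handing in.

```bash
python3 -c "from plant import arm; print(arm.finish_job())"
```

```text
the job is handed in; nothing more can be done
None
```

All five items are put away and the job is handed in, at about 39 s of the 136 s allowed. I placed them in the order asked: the two bottles, then the two jars, then the tube box. Each was carried upright and lowered about 1 mm at a time until light contact (no reading above about 7 N), then released.

**Last checks:**
- **Heights:** the measured tops agree within 1 mm with items standing on the 4 mm tray floors. The bottles read 98.5 mm, the jars 62 mm and the box 59.6 mm with the default top camera.
- **Positions:** every item is within about 2 mm of its bay centre, and the box is aligned with its tray to within about 1°.
- **Surroundings:** the flask and tape roll look unmoved, and the look-alike boxes and trays I didn't need are untouched. The gripper is open and clear of everything.

No check failed. The two cameras disagreed by 1–3 mm on positions, close to the stated calibration accuracy. A few fast moves stopped short, by up to 18 mm, and I corrected each before picking or placing.

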